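Dip thermometer through the paint tin's port

TASK

Clear the port in the paint tin's orange lid: lift the stirring stick out and leave it standing, white end down, in the empty aluminium jar. Then take the dip thermometer from its rest and lower its stem upright through the port until the blue band is level with the collar's rim, never letting the thermometer touch the tin or its lid. Finish still holding it there, still and centred in the port, with the tin, jar and rest standing where they were and everything else on the bench left alone.

Things in the scene. Friction and masses are not known exactly. Their poses are not given: they have to be found in the camera images.
- tin: round steel paint tin with a white and blue band, 100 mm across, standing, 1.1 kg, loose. It wears an orange splash lid (105 mm across, top face 112 mm above the bench) with one round port in its middle, in a raised collar (37 mm outside, 20 mm high, rim 132 mm above the bench). The port is a 28 mm bore running 26 mm straight down, and the tin below it is hollow to its floor, 3 mm above the bench. Origin: centre of the underside, z up.
- tin_port (a point): centre of the port at the collar's top rim, 132 mm above the tin's underside
- stick: wooden stirring stick, 215 mm long, cross-section 8 mm (its x) by 18 mm (its y), 20 to 45 g, its lower 75 mm coated white. At the start it stands in the tin through the port, upright or leaning a little in the port, with about 80 mm showing above the collar. Origin: centre of its white foot end; z runs along it to the plain top end.
- stick_top (a point): centre of the stick's plain top end
- jar: empty straight-sided aluminium jar, 68 mm across, 105 mm high, inside 62 mm wide, inner floor 4 mm above the bench, 0.4 kg, loose. Origin: centre of the underside, z up.
- jar_in (a point): centre of the jar's inner floor
- jar_rim (a point): centre of the jar's mouth, 105 mm above its underside
- stand: rest for the thermometer: grey round foot 90 mm across and 13 mm thick, 0.8 kg, loose, with an upright black sleeve 23 mm across, 14 mm bore, top 126 mm above the bench. Origin: centre of the underside, z up.
- stand_top (a point): centre of the sleeve's mouth
- probe: dip thermometer, 50 to 100 g: steel stem 8 mm across from the tip to 106 mm up, 21 mm flange to 110 mm, then a yellow handle 20 mm (its x) by 26 mm (its y) up to 195 mm. A blue band, 8 mm high, is centred 70 mm above the tip (hidden in the sleeve at first). It starts upright in the rest, flange on the sleeve's mouth, top 215 mm above the bench. Origin: the tip; z up the stem.
- probe_tip (a point): tip of the thermometer's stem
- probe_band (a point): middle of the blue immersion band, on the stem's axis
- spare_tin: bystander: closed tin with a green band, 100 mm across, 112 mm high; origin under its middle
- flow_cup: bystander: metal flow cup on a three-legged stand, 104 mm across, 173 mm high; origin under its middle
- scraper: bystander: small pink blade scraper, 60 x 36 x 10 mm; origin under its middle
- tape_roll: bystander: cream roll of masking tape lying flat, 96 mm across, 25 mm high; origin under its middle
- sanding_block: bystander: cork sanding block, 62 x 100 x 30 mm; origin under its middle
- flat_brush: bystander: flat white-handled brush lying down, 230 x 60 x 16 mm; origin under its middle
- touch_up_brush: bystander: narrow red-handled brush lying down, 190 x 15 x 10 mm; origin under its middle

How it is judged:
By the outcome, as a careful person would: the job done as asked, in the order asked, and still so for the second after the job is handed in, while the arm keeps its last pose, push and grip.
It also fails if it takes over 67 s, if anything falls off the work surface, if the arm or the gripper's body presses on something with over 40 N, if the wrist force passes 120 N, or if a joint passes its speed limit or range.

ROBOT

A 6-joint arm with a two-finger parallel gripper is mounted at the origin on the work surface. World frame = base frame: x ahead of the robot, y to its left, z up, the work surface at z = 0. Lengths are in m, angles in degrees, forces in N, time in s.
With the tool pointing down it reaches from about 0.275 to 0.975 m from the base axis. Payload 8.4 kg.
Tool frame: the origin (TCP) lies where the fingers leave the gripper's body, on its centre line; the fingertips stand 88 mm ahead of it and the grasp point (between the pads) lies 69 mm ahead of it; z points along the fingers, y is the line along which they close (so a half turn about z gives the same grasp; the last joint's range is limited). The gripper opens to 92 mm and grips with 3 to 60 N. Pads are 20 mm wide; open, the fingers measure 128 mm over their backs; the gripper's body (75 mm by 189 mm) begins 69 mm behind the grasp point.
Start: joints at [65.466, 20.225, 93.587, -0, 66.188, -0.138], TCP at [0.258, 0.569, 0.303] pointing down, gripper open.
Joint ranges: [-150.9, 150.9], [-52.94, 120.26], [3.33, 152.33], [-74.26, 254.26], [0, 154.13], [-172.89, 172.89]. Speed limits (degrees/s): [127.2, 127.2, 159.86, 180, 180, 180].

INTERFACE

Orientations are given as a 3x3 rotation matrix whose columns are the frame's x, y, z axes.
In Python, from plant import bot, vision gives the robot as it stands.
- The arm moves only by the shell command python3 -m jog 'ROWS'. ROWS is JSON, a list of rows, each an object of numbers: "jaw": the opening, from 0 (shut) to 1 (fully open); "tx", "ty", "tz": the shift along the tool's x, y, z in mm; "roll": the turn about the tool's z in rad. A call has exactly 8 rows; each row is the pose to reach, as a shift and turn from the pose commanded when the call began, along the tool's axes at that moment; what a row does not reach only later rows make up. A row lasts 1/10 s, in which the tool goes at most 50 mm and 8.59 degrees, less where a joint would pass 70% of its speed; a pose out of reach is approached as far as the arm can. A call with a gripper value outside its range is refused whole. The fingers move at their own pace and stop on an object; the grip force is fixed at half the most. Time passes only in rows, so rows that repeat a pose let the fingers close, or fill a call up. It gives the time, the measured TCP pose, the force, the opening and the grip force at its end, in the units of the state.
- bot.get_obs(): the state, without advancing time (a new reading comes with each control period).
- vision.camera(name): name is "scene" or "top"; returns a dict with "pixels" (420x560x3 uint8, red, green, blue), "mtx" (3x3 intrinsics, pixels), "T" (4x4, takes a point from camera to world coordinates). Camera axes: x right, y up, looking along -z (the intrinsics and any distortion apply to the point x, -y, -z); pixel columns grow to the right and rows downward; lengths in m; the calibration is good to about 2 mm. A picture is of the moment at which its call begins. There is no depth.
- bot.sign_off(): hands the job in; it is judged then, once.
The state is a dict: "time_s": time; "qpos": joint angles; "qvel": joint speeds; "joint_efforts": joint torques, N m; "eef_pos": TCP position; "orientation": TCP orientation; "wrist_force": force on the tool from outside, world axes, zero at the start; "moment": the same for the moment, N m; "finger_gap": finger opening in m; "gripper_force": force on a finger pad.
Only numpy, scipy, OpenCV 4.12 (cv2) and the standard library are available. Lean on these libraries where they do the work, as an engineer would, in place of code of your own. Each camera call takes 0.05 s, during which the arm holds its last target. There are 200 camera calls.

## Working session

There is one attempt and no reset: what is moved stays moved. The work goes in short steps, Python scripts to look and compute and a shell command to move; the robot and the scene stay as the last step left them, time stands still between calls to the robot, and variables do not carry over. Pictures are saved under pics/ and viewed, at most 10 in all, crops included, and the job is handed in when it is done.

```bash
mkdir -p pics; ls; python3 - <<'E'
from plant import bot, vision
import cv2,numpy as np
for n in("scene","top"):
    c=vision.camera(n); cv2.imwrite(f"pics/{n}0.png",c["pixels"][:,:,::-1]); print(n,np.round(c["mtx"],1).tolist(),np.round(c["T"],3).tolist(),[k for k in c])
o=bot.get_obs(); print({k:np.round(v,3).tolist() for k,v in o.items()})
E
```

```text
pics
scene [[402.4, 0.0, 281.6], [0.0, 402.4, 215.9], [0.0, 0.0, 1.0]] [[-0.242, -0.519, 0.819, 1.466], [0.97, -0.143, 0.197, 0.223], [0.015, 0.843, 0.538, 0.747], [0.0, 0.0, 0.0, 1.0]] ['pixels', 'mtx', 'T']
top [[448.2, 0.0, 280.6], [0.0, 448.2, 208.2], [0.0, 0.0, 1.0]] [[0.023, 0.985, -0.171, 0.35], [-1.0, 0.022, -0.01, -0.014], [-0.006, 0.171, 0.985, 1.437], [0.0, 0.0, 0.0, 1.0]] ['pixels', 'mtx', 'T']
{'time_s': 0.1, 'qpos': [65.465, 20.257, 93.624, 0.0, 66.188, -0.137], 'qvel': [0.013, -0.022, -0.038, -0.008, -0.07, -0.006], 'joint_efforts': [-0.001, -59.49, -33.494, 0.07, 0.018, -0.0], 'eef_pos': [0.258, 0.569, 0.302], 'orientation': [[-0.911, 0.413, -0.001], [0.413, 0.911, -0.001], [0.0, -0.001, -1.0]], 'wrist_force': [-0.688, 0.433, -1.017], 'moment': [-0.018, -0.008, 0.048], 'gripper_force': 0.0, 'finger_gap': 0.092}
```

View pics/scene0.png

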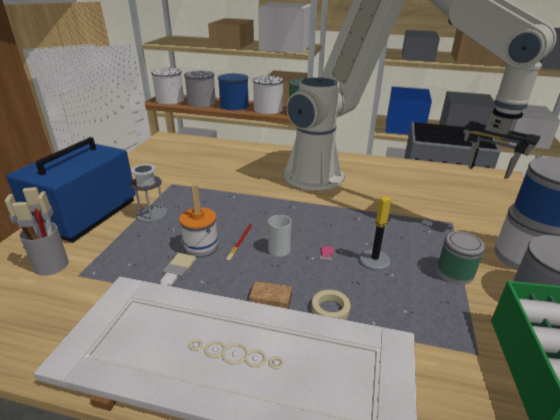

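View pics/top0.png

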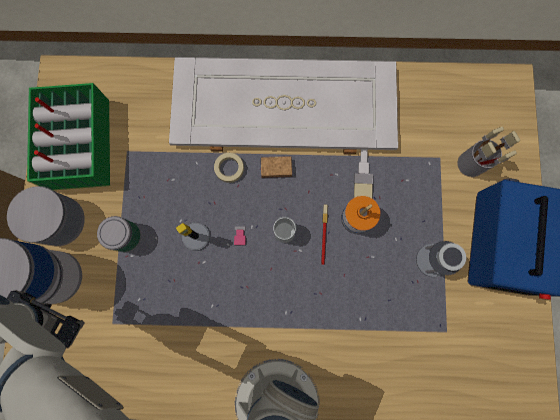

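Scene view: tin lid at (199,225) with the stick top at (196,187), jar (280,235), probe handle (383,212). Top view: lid (361,213), jar (285,229), probe handle (184,229), stand foot (196,237).

```bash
cat > h.py <<'E'
from plant import bot, vision
import cv2,numpy as np
def ray(c,uv):
    M=c["mtx"];d=np.array([(uv[0]-M[0,2])/M[0,0],-(uv[1]-M[1,2])/M[1,1],-1.])
    return c["T"][:3,3],c["T"][:3,:3]@d
def onz(c,uv,z):
    o,d=ray(c,uv);return o+d*(z-o[2])/d[2]
def tri(c1,u1,c2,u2):
    (o1,d1),(o2,d2)=ray(c1,u1),ray(c2,u2)
    d1=d1/np.linalg.norm(d1);d2=d2/np.linalg.norm(d2)
    s=np.linalg.lstsq(np.c_[d1,-d2],o2-o1,rcond=None)[0]
    p,q=o1+s[0]*d1,o2+s[1]*d2
    return (p+q)/2,np.linalg.norm(p-q)
def proj(c,p):
    q=c["T"][:3,:3].T@(np.asarray(p)-c["T"][:3,3]);M=c["mtx"]
    return np.array([M[0,2]+M[0,0]*q[0]/-q[2],M[1,2]-M[1,1]*q[1]/-q[2]])
def blob(c,lo,hi,box):
    x0,y0,x1,y1=box;h=cv2.cvtColor(c["pixels"],cv2.COLOR_RGB2HSV)
    m=np.zeros(h.shape[:2],np.uint8);m[y0:y1,x0:x1]=cv2.inRange(h,lo,hi)[y0:y1,x0:x1]
    k=cv2.findContours(m,cv2.RETR_EXTERNAL,cv2.CHAIN_APPROX_NONE)[0]
    return max(k,key=cv2.contourArea)[:,0,:].astype(np.float32) if k else None
def crop(c,box,f):
    x0,y0,x1,y1=box;return cv2.resize(c["pixels"][y0:y1,x0:x1,::-1],None,fx=f,fy=f,interpolation=cv2.INTER_CUBIC)
E
python3 - <<'E'
from h import *
s=vision.camera("scene");t=vision.camera("top")
a=np.vstack([np.hstack([crop(t,(330,190,390,240),6),crop(t,(165,210,225,260),6)]),np.hstack([crop(s,(170,175,230,225),6),crop(s,(355,190,415,240),6)])])
cv2.imwrite("pics/crops.png",a);print(a.shape)
for n,c,b in(("top",t,(330,190,390,240)),("scene",s,(170,175,230,265))):
    k=blob(c,(5,190,150),(16,255,255),b);h=cv2.convexHull(k)
    e=cv2.fitEllipse(h);print(n,"lid",e,onz(c,e[0],.112))
for n,c,b in(("top",t,(165,210,205,250)),("scene",s,(365,190,400,240))):
    k=blob(c,(22,150,60),(32,255,255),b);print(n,"yel",cv2.minAreaRect(k),k.min(0),k.max(0))
E
```

```text
(600, 720, 3)
top lid ((362.40179443359375, 212.6558837890625), (33.21703338623047, 34.331817626953125), 126.14686584472656) [ 0.57136488 -0.24496899  0.112     ]
scene lid ((197.43260192871094, 217.83154296875), (18.09916877746582, 34.87703323364258), 83.25346374511719) [ 0.57415436 -0.24175565  0.112     ]
top yel ((183.50003051757812, 229.5000457763672), (14.142135620117188, 9.899495124816895), 45.0) [176. 223.] [191. 235.]
scene yel ((382.9053955078125, 210.56756591796875), (11.507928848266602, 30.08501625061035), 9.462322235107422) [376. 196.] [390. 225.]
```

View pics/crops.png

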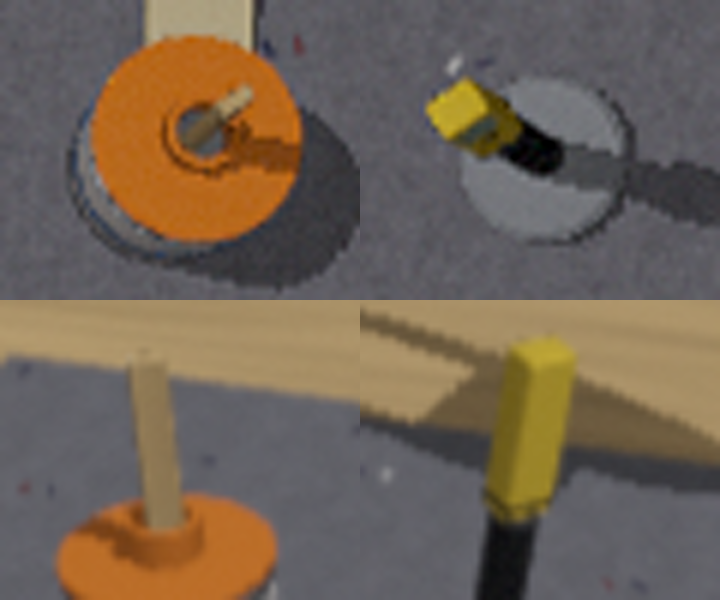

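Crops: lid centre in the top view is about (362.6,213) and the collar (363.7,212.2). The stick's plain end is at top (369.5,207) and scene (195,186), so it is nearly upright. The probe handle is rotated about 45°, with its top face near top (182,229).

```bash
python3 - <<'E'
from h import *
s=vision.camera("scene");t=vision.camera("top")
tin=np.array([.5725,-.2435,.132])
print("port proj",proj(t,tin),proj(s,tin))
print("sticktop",tri(t,(369.5,206.8),s,(195,185.8)))
k=blob(t,(12,40,130),(28,150,255),(363,200,376,212));
r=cv2.minAreaRect(k);P=np.array([onz(t,q,.212) for q in cv2.boxPoints(r)]);print("stick rect",r)
for i in range(2):
    d=P[i+1]-P[i];print("edge",np.linalg.norm(d),np.degrees(np.arctan2(d[1],d[0])))
print(P.mean(0))
# probe top face corners (from crop)
Q=[onz(t,(165+(u-360)/6,210+v/6),.215) for u,v in((427,112),(465,79),(494,106),(456,141))]
for i in range(3):
    d=Q[i+1]-Q[i];print("pr edge",np.linalg.norm(d),np.degrees(np.arctan2(d[1],d[0])))
print("probe top",np.mean(Q,0), onz(s,(355+540/6,190+52/6),.215))
h=cv2.cvtColor(t["pixels"],cv2.COLOR_RGB2HSV)
# stand foot and jar
for n,c,b in(("footT",t,(175,218,215,255)),("footS",s,(355,245,395,275)),("jarT",t,(268,212,302,246)),("jarS",s,(262,210,298,260))):
    k=blob(c,(0,0,112),(180,60,255),b)
    if k is not None:
        h=cv2.convexHull(k);e=cv2.fitEllipse(h);print(n,np.round(e[0],1),np.round(e[1],1),onz(c,e[0],.013 if 'foot' in n else .105),k.min(0),k.max(0))
cv2.imwrite("pics/c2.png",np.hstack([crop(t,(260,205,310,255),7),crop(s,(255,208,305,258),7)]))
E
```

```text
port proj [363.07648884 211.17043886] [196.42463278 211.59148455]
sticktop (array([ 0.56974792, -0.24361157,  0.21505962]), np.float64(0.006459808224971009))
stick rect ((368.8000183105469, 206.10003662109375), (2.683281421661377, 5.813776969909668), 63.43495178222656)
edge 0.016370234758368504 -62.158321887957975
edge 0.007439401271724715 -154.14631646349122
[ 0.5734449  -0.24537687  0.212     ]
pr edge 0.02272832284605845 -46.57280540709811
pr edge 0.01859921473197397 -130.89679642831308
pr edge 0.023291227527246182 135.0707124607605
probe top [0.49980704 0.26926263 0.215     ] [0.45835877 0.42762303 0.215     ]
footT [192.8 241.6] [13.4 23.8] [0.48245246 0.27827451 0.013     ] [182. 236.] [205. 249.]
footS [375.6 259.1] [17.9 29.7] [0.50337054 0.27589851 0.013     ] [361. 252.] [390. 268.]
jarT [284.  227.7] [22.6 23.2] [ 0.52175882 -0.01149919  0.105     ] [273. 217.] [295. 239.]
jarS [279.3 234.8] [31.1 44. ] [0.58443429 0.00536158 0.105     ] [267. 214.] [291. 256.]
```

View pics/c2.png

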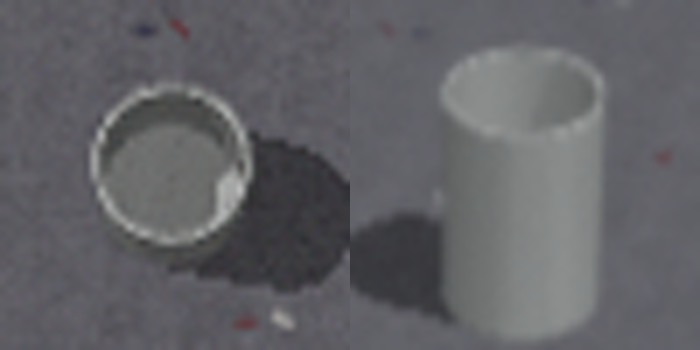

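Both jar rims show clearly, centred at about top (284.4,228.4) and scene (279.6,221). That puts the jar near (0.521,-0.012), the stick near (0.572,-0.245) with closing yaw about 32°, and the probe near (0.50,0.27) with yaw about 45°. Moving to the stick.

```bash
python3 -m jog '[{"jaw":1,"tx":-20,"ty":-20,"tz":-40,"roll":0},{"jaw":1,"tx":-52,"ty":-52,"tz":-60,"roll":0},{"jaw":1,"tx":-87,"ty":-86,"tz":-60,"roll":0},{"jaw":1,"tx":-122,"ty":-120,"tz":-60,"roll":0},{"jaw":1,"tx":-157,"ty":-154,"tz":-60,"roll":0},{"jaw":1,"tx":-192,"ty":-189,"tz":-60,"roll":0},{"jaw":1,"tx":-227,"ty":-223,"tz":-60,"roll":0},{"jaw":1,"tx":-262,"ty":-258,"tz":-60,"roll":0}]'
python3 -m jog '[{"jaw":1,"tx":-35,"ty":-34,"tz":0,"roll":0.1},{"jaw":1,"tx":-70,"ty":-68,"tz":0,"roll":0.2},{"jaw":1,"tx":-105,"ty":-103,"tz":0,"roll":0.3},{"jaw":1,"tx":-140,"ty":-137,"tz":0,"roll":0.4},{"jaw":1,"tx":-175,"ty":-172,"tz":0,"roll":0.5},{"jaw":1,"tx":-210,"ty":-206,"tz":0,"roll":0.586},{"jaw":1,"tx":-245,"ty":-241,"tz":0,"roll":0.586},{"jaw":1,"tx":-260,"ty":-255,"tz":0,"roll":0.586}]'
python3 -c "
from h import *
o=bot.get_obs();p=o['eef_pos'];R=np.array(o['orientation']);print(p,R.round(3))
print(R.T@(np.array([.572,-.245,.185+.069])-p)*1000)"
```

```text
time_s: 1.1
eef_pos: [0.3904, 0.2242, 0.3629]
orientation: [[-0.911, 0.413, 0.001], [0.413, 0.911, 0.0], [-0.0, 0.001, -1.0]]
wrist_force: [0.7, 0.6, 1.0]
finger_gap: 0.0914
gripper_force: 0.0
time_s: 1.9
eef_pos: [0.5225, -0.1172, 0.3627]
orientation: [[-0.528, 0.849, 0.001], [0.849, 0.528, -0.001], [-0.001, -0.0, -1.0]]
wrist_force: [-0.1, 0.8, 1.2]
finger_gap: 0.0918
gripper_force: 0.0
[ 0.52252369 -0.11724556  0.36267931] [[-0.528  0.849  0.001]
 [ 0.849  0.528 -0.001]
 [-0.001 -0.    -1.   ]]
[-134.48063454  -25.46496217  108.84295602]
```

```bash
python3 -m jog '[{"jaw":1,"tx":-45,"ty":-8,"tz":0,"roll":0},{"jaw":1,"tx":-90,"ty":-17,"tz":0,"roll":0},{"jaw":1,"tx":-134,"ty":-25,"tz":0,"roll":0},{"jaw":1,"tx":-134,"ty":-25,"tz":30,"roll":0},{"jaw":1,"tx":-134,"ty":-25,"tz":60,"roll":0},{"jaw":1,"tx":-134,"ty":-25,"tz":90,"roll":0},{"jaw":1,"tx":-134,"ty":-25,"tz":109,"roll":0},{"jaw":1,"tx":-134,"ty":-25,"tz":109,"roll":0}]'
python3 - <<'E'
from h import *
s=vision.camera("scene");t=vision.camera("top")
cv2.imwrite("pics/g1.png",np.hstack([crop(t,(320,170,400,250),5),crop(s,(150,140,230,220),5)]))
E
```

```text
time_s: 2.7
eef_pos: [0.5701, -0.2399, 0.2507]
orientation: [[-0.53, 0.848, -0.005], [0.848, 0.53, 0.002], [0.004, -0.003, -1.0]]
wrist_force: [-0.3, -1.1, -0.1]
finger_gap: 0.0924
gripper_force: 0.0
```

View pics/g1.png

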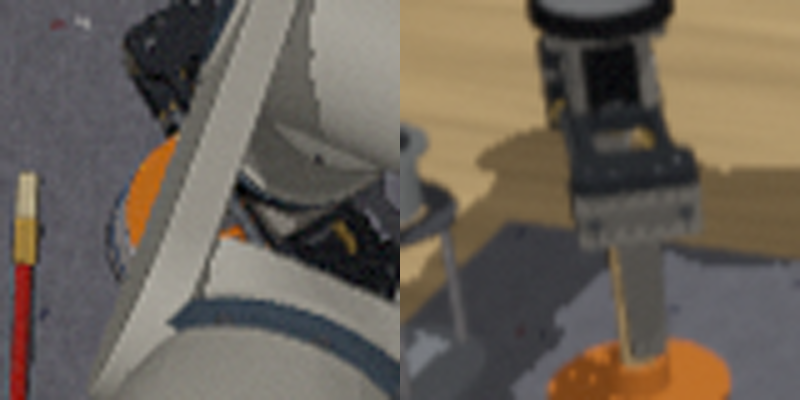

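The near finger covers the stick in the scene view (crop x 610–665, y 245–365), well above the lid. The stick lies between the fingers, so I'll close.

```bash
python3 -m jog '[{"jaw":0.6,"tz":0},{"jaw":0.4,"tz":0},{"jaw":0.25,"tz":0},{"jaw":0.1,"tz":0},{"jaw":0,"tz":0},{"jaw":0,"tz":0},{"jaw":0,"tz":0},{"jaw":0,"tz":0}]'
python3 -m jog '[{"jaw":0,"tz":0},{"jaw":0,"tz":-5},{"jaw":0,"tz":-15},{"jaw":0,"tz":-30},{"jaw":0,"tz":-50},{"jaw":0,"tz":-75},{"jaw":0,"tz":-100},{"jaw":0,"tz":-125}]'
```

```text
invalid input at $[0]: expected keys jaw, tx, ty, tz, roll
invalid input at $[0]: expected keys jaw, tx, ty, tz, roll
```

```bash
python3 -m jog '[{"jaw":0.6,"tx":0,"ty":0,"tz":0,"roll":0},{"jaw":0.4,"tx":0,"ty":0,"tz":0,"roll":0},{"jaw":0.25,"tx":0,"ty":0,"tz":0,"roll":0},{"jaw":0.1,"tx":0,"ty":0,"tz":0,"roll":0},{"jaw":0,"tx":0,"ty":0,"tz":0,"roll":0},{"jaw":0,"tx":0,"ty":0,"tz":0,"roll":0},{"jaw":0,"tx":0,"ty":0,"tz":0,"roll":0},{"jaw":0,"tx":0,"ty":0,"tz":0,"roll":0}]'
```

```text
time_s: 3.6
eef_pos: [0.5715, -0.2405, 0.2536]
orientation: [[-0.53, 0.848, -0.0], [0.848, 0.53, 0.0], [0.0, -0.0, -1.0]]
wrist_force: [1.3, -0.5, 1.4]
finger_gap: 0.0299
gripper_force: 0.0
```

```bash
python3 -m jog '[{"jaw":0,"tx":0,"ty":0,"tz":0,"roll":0},{"jaw":0,"tx":0,"ty":0,"tz":0,"roll":0},{"jaw":0,"tx":0,"ty":0,"tz":0,"roll":0},{"jaw":0,"tx":0,"ty":0,"tz":0,"roll":0},{"jaw":0,"tx":0,"ty":0,"tz":0,"roll":0},{"jaw":0,"tx":0,"ty":0,"tz":0,"roll":0},{"jaw":0,"tx":0,"ty":0,"tz":0,"roll":0},{"jaw":0,"tx":0,"ty":0,"tz":0,"roll":0}]'
```

```text
time_s: 4.4
eef_pos: [0.5715, -0.2405, 0.2537]
orientation: [[-0.53, 0.848, 0.0], [0.848, 0.53, 0.0], [0.0, 0.0, -1.0]]
wrist_force: [0.0, 0.9, -0.1]
finger_gap: 0.0078
gripper_force: 30.0
```

```bash
python3 -m jog '[{"jaw":0,"tx":0,"ty":0,"tz":-5,"roll":0},{"jaw":0,"tx":0,"ty":0,"tz":-15,"roll":0},{"jaw":0,"tx":0,"ty":0,"tz":-35,"roll":0},{"jaw":0,"tx":0,"ty":0,"tz":-60,"roll":0},{"jaw":0,"tx":0,"ty":0,"tz":-90,"roll":0},{"jaw":0,"tx":0,"ty":0,"tz":-120,"roll":0},{"jaw":0,"tx":0,"ty":0,"tz":-150,"roll":0},{"jaw":0,"tx":0,"ty":0,"tz":-165,"roll":0}]'
python3 - <<'E'
from h import *
s=vision.camera("scene");t=vision.camera("top")
p=bot.get_obs()['eef_pos'];print(p,proj(s,p-[0,0,.069+.182]),proj(s,p-[0,0,.069]))
cv2.imwrite("pics/g2.png",np.hstack([crop(s,(150,90,250,250),3.5),crop(t,(280,170,400,250),3.5).repeat(2,0)[:560]]))
E
```

```text
time_s: 5.2
eef_pos: [0.572, -0.2407, 0.4226]
orientation: [[-0.53, 0.848, 0.004], [0.848, 0.53, -0.002], [-0.004, 0.003, -1.0]]
wrist_force: [0.1, 0.3, 0.0]
finger_gap: 0.008
gripper_force: 30.0
[ 0.57214272 -0.24076079  0.42143264] [196.02623432 200.09774097] [188.9743955  139.06381095]
```

View pics/g2.png

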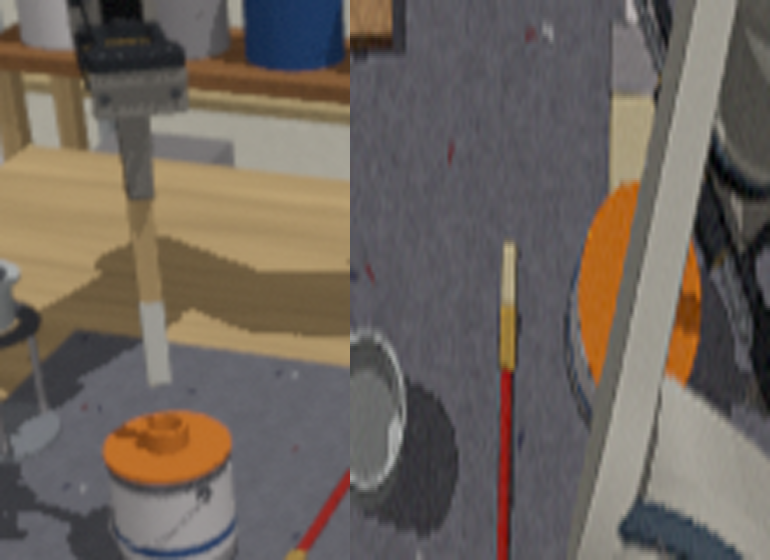

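The stick is held vertically, with its foot at scene (195.7,199), and the prediction was (196,200). It is well clear of the lid. Taking it over to the jar.

```bash
python3 -m jog '[{"jaw":0,"tx":25,"ty":9,"tz":0,"roll":0},{"jaw":0,"tx":65,"ty":23,"tz":0,"roll":0},{"jaw":0,"tx":108,"ty":38,"tz":0,"roll":0},{"jaw":0,"tx":151,"ty":53,"tz":0,"roll":0},{"jaw":0,"tx":190,"ty":67,"tz":0,"roll":0},{"jaw":0,"tx":213,"ty":75,"tz":0,"roll":0},{"jaw":0,"tx":221,"ty":78,"tz":0,"roll":0},{"jaw":0,"tx":221,"ty":78,"tz":0,"roll":0}]'
python3 -m jog '[{"jaw":0,"tx":0,"ty":0,"tz":15,"roll":0},{"jaw":0,"tx":0,"ty":0,"tz":45,"roll":0},{"jaw":0,"tx":0,"ty":0,"tz":80,"roll":0},{"jaw":0,"tx":0,"ty":0,"tz":115,"roll":0},{"jaw":0,"tx":0,"ty":0,"tz":140,"roll":0},{"jaw":0,"tx":0,"ty":0,"tz":154,"roll":0},{"jaw":0,"tx":0,"ty":0,"tz":158,"roll":0},{"jaw":0,"tx":0,"ty":0,"tz":158,"roll":0}]'
```

```text
time_s: 6.1
eef_pos: [0.5201, -0.0111, 0.4177]
orientation: [[-0.532, 0.847, -0.001], [0.847, 0.532, -0.0], [0.001, -0.001, -1.0]]
wrist_force: [-0.3, 0.3, -0.4]
finger_gap: 0.0078
gripper_force: 30.0
time_s: 6.9
eef_pos: [0.5204, -0.0127, 0.26]
orientation: [[-0.529, 0.848, -0.002], [0.848, 0.529, -0.0], [0.001, -0.001, -1.0]]
wrist_force: [0.3, -0.1, 0.6]
finger_gap: 0.0081
gripper_force: 30.0
```

```bash
python3 -m jog '[{"jaw":0,"tx":0,"ty":0,"tz":1,"roll":0},{"jaw":0,"tx":0,"ty":0,"tz":2,"roll":0},{"jaw":0,"tx":0,"ty":0,"tz":3,"roll":0},{"jaw":0,"tx":0,"ty":0,"tz":4,"roll":0},{"jaw":0,"tx":0,"ty":0,"tz":5,"roll":0},{"jaw":0,"tx":0,"ty":0,"tz":5,"roll":0},{"jaw":0,"tx":0,"ty":0,"tz":5,"roll":0},{"jaw":0,"tx":0,"ty":0,"tz":5,"roll":0}]'
python3 - <<'E'
from h import *
s=vision.camera("scene")
cv2.imwrite("pics/g3.png",crop(s,(240,120,330,270),4))
E
```

```text
time_s: 7.7
eef_pos: [0.5205, -0.0117, 0.2557]
orientation: [[-0.53, 0.848, -0.0], [0.848, 0.53, -0.0], [-0.0, -0.0, -1.0]]
wrist_force: [0.1, -0.5, 0.0]
finger_gap: 0.0075
gripper_force: 30.0
```

View pics/g3.png

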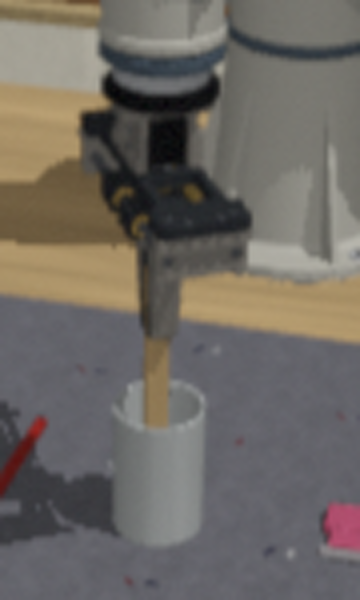

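The stick stands in the jar (crop (157,385)), with its foot about at the floor. Releasing gently and backing straight up.

```bash
python3 -m jog '[{"jaw":0.15,"tx":0,"ty":0,"tz":0,"roll":0},{"jaw":0.2,"tx":0,"ty":0,"tz":0,"roll":0},{"jaw":0.25,"tx":0,"ty":0,"tz":0,"roll":0},{"jaw":0.3,"tx":0,"ty":0,"tz":0,"roll":0},{"jaw":0.4,"tx":0,"ty":0,"tz":0,"roll":0},{"jaw":0.5,"tx":0,"ty":0,"tz":0,"roll":0},{"jaw":0.6,"tx":0,"ty":0,"tz":0,"roll":0},{"jaw":0.6,"tx":0,"ty":0,"tz":0,"roll":0}]'
python3 -m jog '[{"jaw":0.7,"tx":0,"ty":0,"tz":0,"roll":0},{"jaw":0.7,"tx":0,"ty":0,"tz":-5,"roll":0},{"jaw":0.7,"tx":0,"ty":0,"tz":-15,"roll":0},{"jaw":0.7,"tx":0,"ty":0,"tz":-30,"roll":0},{"jaw":0.7,"tx":0,"ty":0,"tz":-50,"roll":0},{"jaw":0.7,"tx":0,"ty":0,"tz":-75,"roll":0},{"jaw":0.8,"tx":0,"ty":0,"tz":-95,"roll":0},{"jaw":0.8,"tx":0,"ty":0,"tz":-110,"roll":0}]'
python3 - <<'E'
from h import *
s=vision.camera("scene");t=vision.camera("top")
cv2.imwrite("pics/g4.png",np.hstack([crop(s,(240,170,410,280),4)]))
E
```

```text
time_s: 8.55
eef_pos: [0.5204, -0.0118, 0.2557]
orientation: [[-0.53, 0.848, -0.0], [0.848, 0.53, -0.0], [0.0, -0.0, -1.0]]
wrist_force: [-0.2, 0.1, -1.1]
finger_gap: 0.0548
gripper_force: 0.0
time_s: 9.35
eef_pos: [0.5208, -0.0117, 0.3682]
orientation: [[-0.53, 0.848, 0.002], [0.848, 0.53, -0.0], [-0.001, 0.002, -1.0]]
wrist_force: [0.1, 0.4, -0.3]
finger_gap: 0.0735
gripper_force: 0.0
```

View pics/g4.png

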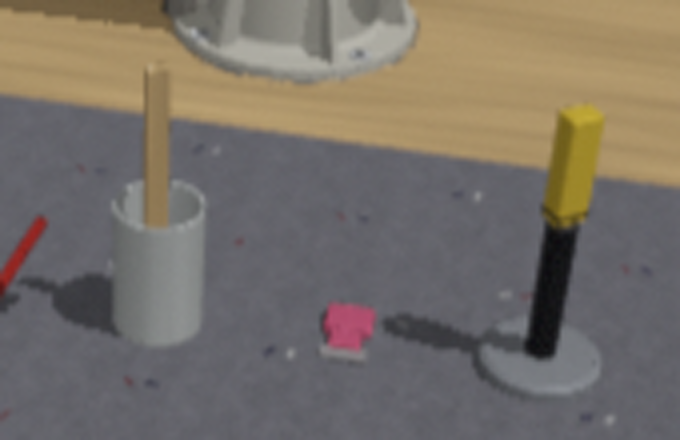

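The stick stands in the jar, the thermometer is untouched (handle top at scene (385,198)), and the foot centre is at scene (375.3,259.3).

```bash
python3 - <<'E'
from h import *
s=vision.camera("scene");t=vision.camera("top")
print("foot",onz(t,(195.8,236.7),.013),onz(s,(375.3,259.3),.013))
print("top",tri(t,(181.8,228.2),s,(385,198)),onz(s,(385,198),.215),onz(t,(181.8,228.2),.215))
o=bot.get_obs();p=o['eef_pos'];R=np.array(o['orientation'])
print(p,R.T@(np.array([.501,.272,.175+.069])-p)*1000)
E
```

```text
foot [0.49846336 0.2695048  0.013     ] [0.50455601 0.27500779 0.013     ]
top (array([0.49977862, 0.27058031, 0.21571867]), np.float64(0.003147124983454379)) [0.49773999 0.27221134 0.215     ] [0.49993409 0.26913547 0.215     ]
[ 0.52039033 -0.0117307   0.36594397] [250.87638215 133.95894511 121.92404361]
```

```bash
python3 -m jog '[{"jaw":1,"tx":30,"ty":16,"tz":0,"roll":-0.04},{"jaw":1,"tx":70,"ty":37,"tz":0,"roll":-0.08},{"jaw":1,"tx":112,"ty":59,"tz":0,"roll":-0.12},{"jaw":1,"tx":154,"ty":81,"tz":0,"roll":-0.16},{"jaw":1,"tx":196,"ty":103,"tz":0,"roll":-0.2},{"jaw":1,"tx":230,"ty":121,"tz":0,"roll":-0.245},{"jaw":1,"tx":250,"ty":132,"tz":0,"roll":-0.245},{"jaw":1,"tx":250,"ty":132,"tz":0,"roll":-0.245}]'
python3 -m jog '[{"jaw":1,"tx":0,"ty":0,"tz":15,"roll":0},{"jaw":1,"tx":0,"ty":0,"tz":40,"roll":0},{"jaw":1,"tx":0,"ty":0,"tz":70,"roll":0},{"jaw":1,"tx":0,"ty":0,"tz":98,"roll":0},{"jaw":1,"tx":0,"ty":0,"tz":115,"roll":0},{"jaw":1,"tx":0,"ty":0,"tz":120,"roll":0},{"jaw":1,"tx":0,"ty":0,"tz":120,"roll":0},{"jaw":1,"tx":0,"ty":0,"tz":120,"roll":0}]'
python3 - <<'E'
from h import *
s=vision.camera("scene")
cv2.imwrite("pics/g5.png",crop(s,(330,140,430,280),4))
E
```

```text
time_s: 10.35
eef_pos: [0.499, 0.2726, 0.3643]
orientation: [[-0.722, 0.692, -0.002], [0.692, 0.722, -0.0], [0.001, -0.001, -1.0]]
wrist_force: [-0.4, -0.6, -0.0]
finger_gap: 0.0922
gripper_force: 0.0
time_s: 11.15
eef_pos: [0.5002, 0.27, 0.2464]
orientation: [[-0.72, 0.694, 0.001], [0.694, 0.72, 0.0], [-0.0, 0.001, -1.0]]
wrist_force: [-0.7, 0.2, 0.0]
finger_gap: 0.0918
gripper_force: 0.0
```

View pics/g5.png

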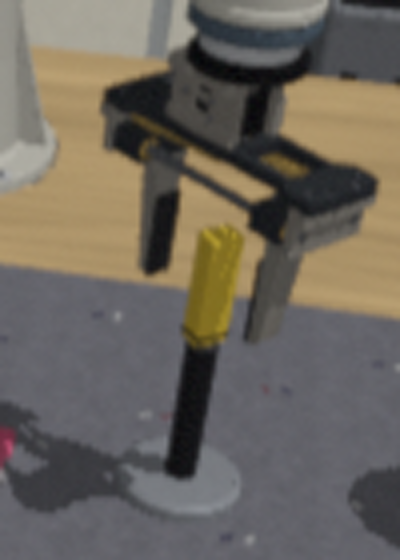

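The handle (crop (212,290)) sits centred between the two fingertips, at (155,270) and (262,340). Closing on it.

```bash
python3 -m jog '[{"jaw":0.5,"tx":0,"ty":0,"tz":0,"roll":0},{"jaw":0.5,"tx":0,"ty":0,"tz":0,"roll":0},{"jaw":0.4,"tx":0,"ty":0,"tz":0,"roll":0},{"jaw":0.35,"tx":0,"ty":0,"tz":0,"roll":0},{"jaw":0.3,"tx":0,"ty":0,"tz":0,"roll":0},{"jaw":0.26,"tx":0,"ty":0,"tz":0,"roll":0},{"jaw":0.24,"tx":0,"ty":0,"tz":0,"roll":0},{"jaw":0.22,"tx":0,"ty":0,"tz":0,"roll":0}]'
python3 -m jog '[{"jaw":0.2,"tx":0,"ty":0,"tz":0,"roll":0},{"jaw":0.15,"tx":0,"ty":0,"tz":0,"roll":0},{"jaw":0.1,"tx":0,"ty":0,"tz":0,"roll":0},{"jaw":0,"tx":0,"ty":0,"tz":0,"roll":0},{"jaw":0,"tx":0,"ty":0,"tz":0,"roll":0},{"jaw":0,"tx":0,"ty":0,"tz":0,"roll":0},{"jaw":0,"tx":0,"ty":0,"tz":0,"roll":0},{"jaw":0,"tx":0,"ty":0,"tz":0,"roll":0}]'
```

```text
time_s: 12.0
eef_pos: [0.4998, 0.2702, 0.2457]
orientation: [[-0.72, 0.694, -0.0], [0.694, 0.72, -0.0], [0.0, -0.0, -1.0]]
wrist_force: [1.2, -0.2, 0.5]
finger_gap: 0.0298
gripper_force: 0.0
time_s: 12.8
eef_pos: [0.4998, 0.2702, 0.2457]
orientation: [[-0.72, 0.694, 0.0], [0.694, 0.72, 0.0], [-0.0, 0.0, -1.0]]
wrist_force: [0.1, 1.2, -0.5]
finger_gap: 0.0197
gripper_force: 30.0
```

```bash
python3 -m jog '[{"jaw":0,"tx":0,"ty":0,"tz":-4,"roll":0},{"jaw":0,"tx":0,"ty":0,"tz":-15,"roll":0},{"jaw":0,"tx":0,"ty":0,"tz":-35,"roll":0},{"jaw":0,"tx":0,"ty":0,"tz":-60,"roll":0},{"jaw":0,"tx":0,"ty":0,"tz":-90,"roll":0},{"jaw":0,"tx":0,"ty":0,"tz":-120,"roll":0},{"jaw":0,"tx":0,"ty":0,"tz":-150,"roll":0},{"jaw":0,"tx":0,"ty":0,"tz":-180,"roll":0}]'
python3 -m jog '[{"jaw":0,"tx":0,"ty":0,"tz":-25,"roll":0},{"jaw":0,"tx":0,"ty":0,"tz":-45,"roll":0},{"jaw":0,"tx":0,"ty":0,"tz":-60,"roll":0},{"jaw":0,"tx":0,"ty":0,"tz":-65,"roll":0},{"jaw":0,"tx":0,"ty":0,"tz":-65,"roll":0},{"jaw":0,"tx":0,"ty":0,"tz":-65,"roll":0},{"jaw":0,"tx":0,"ty":0,"tz":-65,"roll":0},{"jaw":0,"tx":0,"ty":0,"tz":-65,"roll":0}]'
python3 - <<'E'
from h import *
s=vision.camera("scene")
o=bot.get_obs();p=o['eef_pos'];R=np.array(o['orientation']);print(p)
for z in(.2257,.1557):print(proj(s,p-[0,0,z]))
k=blob(s,(95,90,40),(125,255,255),(365,80,425,260))
if k is not None: print("blue",k.min(0),k.max(0),k.mean(0))
print("to port",R.T@(np.array([.5725,-.2435,p[2]])-p)*1000)
cv2.imwrite("pics/g6.png",crop(s,(340,80,430,280),3))
# lid re-measure, current frames
t=vision.camera("top")
for n,c,b in(("top",t,(330,190,390,240)),("scene",s,(170,175,230,265))):
    k=blob(c,(5,190,60),(16,255,255),b);e=cv2.fitEllipse(cv2.convexHull(k));print(n,"lid",np.round(e[0],2),np.round(e[1],1),onz(c,e[0],.112))
cv2.imwrite("pics/lid.png",np.hstack([crop(t,(335,185,390,240),7),crop(s,(170,200,225,255),7)]))
E
```

```text
time_s: 13.6
eef_pos: [0.4994, 0.27, 0.4279]
orientation: [[-0.72, 0.694, 0.0], [0.694, 0.72, 0.0], [-0.0, 0.0, -1.0]]
wrist_force: [0.7, 0.7, -1.5]
finger_gap: 0.0201
gripper_force: 30.0
time_s: 14.4
eef_pos: [0.4996, 0.2701, 0.4898]
orientation: [[-0.72, 0.694, -0.001], [0.694, 0.72, -0.001], [0.0, -0.001, -1.0]]
wrist_force: [0.4, -0.3, -0.8]
finger_gap: 0.0202
gripper_force: 30.0
[0.49967512 0.27015839 0.48994938]
[387.07631999 181.78626008]
[391.44332531 156.89350883]
blue [404.  99.] [424. 134.] [414.62766  117.106384]
to port [-4.08845356e+02 -3.19364738e+02  2.01069614e-01]
top lid [362.46 212.7 ] [33.3 34.5] [ 0.57124514 -0.2451293   0.112     ]
scene lid [197.31 217.65] [18.6 34.8] [ 0.57332934 -0.24249554  0.112     ]
```

View pics/lid.png

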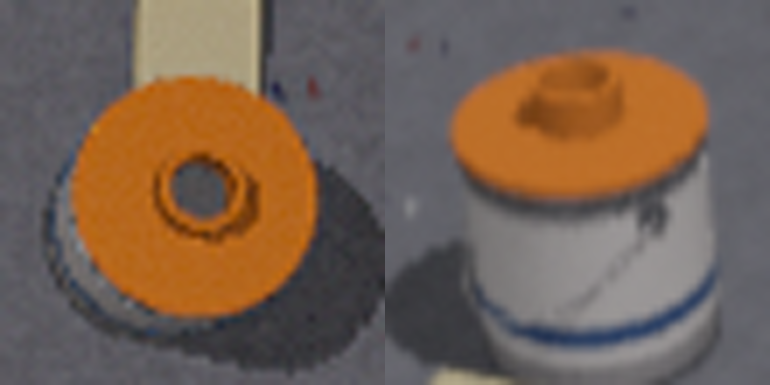

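The port is open and clear: lid centre at top (362.4,212.7) and scene (197.3,217.6), so the port is about (0.5723,-0.2438). The thermometer is high enough to pass over the stick, so I'll carry it across.

```bash
python3 -m jog '[{"jaw":0,"tx":-16,"ty":-12,"tz":0,"roll":0},{"jaw":0,"tx":-43,"ty":-34,"tz":0,"roll":0},{"jaw":0,"tx":-76,"ty":-59,"tz":0,"roll":0},{"jaw":0,"tx":-111,"ty":-87,"tz":0,"roll":0},{"jaw":0,"tx":-146,"ty":-114,"tz":0,"roll":0},{"jaw":0,"tx":-181,"ty":-141,"tz":0,"roll":0},{"jaw":0,"tx":-216,"ty":-169,"tz":0,"roll":0},{"jaw":0,"tx":-251,"ty":-196,"tz":0,"roll":0}]'
python3 -m jog '[{"jaw":0,"tx":-35,"ty":-27,"tz":0,"roll":0},{"jaw":0,"tx":-70,"ty":-54,"tz":0,"roll":0},{"jaw":0,"tx":-103,"ty":-80,"tz":0,"roll":0},{"jaw":0,"tx":-130,"ty":-101,"tz":0,"roll":0},{"jaw":0,"tx":-148,"ty":-115,"tz":0,"roll":0},{"jaw":0,"tx":-156,"ty":-122,"tz":0,"roll":0},{"jaw":0,"tx":-158,"ty":-123,"tz":0,"roll":0},{"jaw":0,"tx":-158,"ty":-123,"tz":0,"roll":0}]'
python3 -m jog '[{"jaw":0,"tx":0,"ty":0,"tz":15,"roll":0},{"jaw":0,"tx":0,"ty":0,"tz":35,"roll":0},{"jaw":0,"tx":0,"ty":0,"tz":55,"roll":0},{"jaw":0,"tx":0,"ty":0,"tz":75,"roll":0},{"jaw":0,"tx":0,"ty":0,"tz":90,"roll":0},{"jaw":0,"tx":0,"ty":0,"tz":98,"roll":0},{"jaw":0,"tx":0,"ty":0,"tz":100,"roll":0},{"jaw":0,"tx":0,"ty":0,"tz":100,"roll":0}]'
python3 - <<'E'
from h import *
s=vision.camera("scene")
p=bot.get_obs()['eef_pos'];print(p)
for z in(.2257,.1557,.1157):print(z,proj(s,p-[0,0,z]))
u,v=proj(s,p-[0,0,.1557]).astype(int)
h=cv2.cvtColor(s["pixels"],cv2.COLOR_RGB2HSV);
m=cv2.inRange(h,(95,100,40),(130,255,255))
ys,xs=np.nonzero(m[v-15:v+16,u-10:u+11]);print("band",xs.mean()+u-10,ys.mean()+v-15,len(xs),ys.min()+v-15,ys.max()+v-15)
g=cv2.cvtColor(s["pixels"],cv2.COLOR_RGB2GRAY)
for r in range(v-12,v+34,2):print(r,g[r,u-8:u+14])
print(u-8)
E
```

```text
time_s: 15.3
eef_pos: [0.5444, -0.0469, 0.4907]
orientation: [[-0.72, 0.694, 0.0], [0.694, 0.72, 0.0], [-0.0, 0.0, -1.0]]
wrist_force: [0.3, -0.4, -0.9]
finger_gap: 0.0196
gripper_force: 30.0
time_s: 16.1
eef_pos: [0.573, -0.2427, 0.4906]
orientation: [[-0.72, 0.694, -0.0], [0.694, 0.72, 0.001], [0.001, 0.0, -1.0]]
wrist_force: [-0.2, 0.6, -0.7]
finger_gap: 0.0198
gripper_force: 30.0
time_s: 16.9
eef_pos: [0.5731, -0.2432, 0.3909]
orientation: [[-0.72, 0.694, 0.0], [0.694, 0.72, -0.0], [-0.0, 0.0, -1.0]]
wrist_force: [0.0, 0.5, -0.7]
finger_gap: 0.02
gripper_force: 30.0
[ 0.57328044 -0.24327686  0.39140361]
0.2257 [195.19855031 201.62009517]
0.1557 [192.61196186 179.53098967]
0.1157 [191.05265578 166.21473273]
band 193.8 179.4 5 179 180
167 [90 90 93 92 85 76 82 91 79 65 67 75 80 91 93 92 91 92 90 91 90 90]
169 [90 89 89 88 87 84 83 82 85 82 77 88 90 91 92 92 92 94 94 92 95 93]
171 [91 92 91 92 93 92 92 89 93 94 93 91 92 92 91 90 91 90 90 89 90 90]
173 [ 93  94  92  93  92  92  90  88  93 107 108  95  92  90  92  91  90  93
  94  92  93  94]
175 [ 91  91  92  91  93  92  92  91  93 1
[... 1066 characters left out ...]
2 101 101 101
 101 102 100 100]
199 [100 101 104 104 102 102 102 102 101 101  98  94 107 110 103 102 100 100
 100 101 100  99]
201 [100 101 103 103 101 101 100 100 102 104 101  98 101 103 101 101  99  99
  98  93  84  85]
203 [100 101 101 100  99  98  99  99  99  98  97  99 102 103 101 101 103 102
  99  98  97  99]
205 [102 100  98  99  99  99 100 100  98  99 102 104 104 104 102 100  99 100
  99  99 101 102]
207 [101 100 100 100 101 102 101 102 103 101 102 103 110 110 115 114 114 118
 118 117 113 109]
209 [101 101 103 105 114 123 119 110  99  96 114 113 109 105  99  99 102 110
 125 127 127 128]
211 [112 116 122 124 127 128 125 123 103 101 104 106 103 102  96  91  89  99
 122 115 124 129]
184
```

Measured band at scene (193.5,179.7) against the predicted (192.6,179.5). The height is right. The scene camera has about 0.9 px sideways bias, so relative to the port I need roughly -1 mm in x and -1.5 mm in y. Correcting, then lowering.

```bash
python3 -m jog '[{"jaw":0,"tx":0,"ty":-2,"tz":0,"roll":0},{"jaw":0,"tx":0,"ty":-2,"tz":0,"roll":0},{"jaw":0,"tx":0,"ty":-2,"tz":5,"roll":0},{"jaw":0,"tx":0,"ty":-2,"tz":12,"roll":0},{"jaw":0,"tx":0,"ty":-2,"tz":21,"roll":0},{"jaw":0,"tx":0,"ty":-2,"tz":30,"roll":0},{"jaw":0,"tx":0,"ty":-2,"tz":40,"roll":0},{"jaw":0,"tx":0,"ty":-2,"tz":50,"roll":0}]'
python3 -m jog '[{"jaw":0,"tx":0,"ty":0,"tz":10,"roll":0},{"jaw":0,"tx":0,"ty":0,"tz":20,"roll":0},{"jaw":0,"tx":0,"ty":0,"tz":30,"roll":0},{"jaw":0,"tx":0,"ty":0,"tz":39,"roll":0},{"jaw":0,"tx":0,"ty":0,"tz":46,"roll":0},{"jaw":0,"tx":0,"ty":0,"tz":50,"roll":0},{"jaw":0,"tx":0,"ty":0,"tz":52,"roll":0},{"jaw":0,"tx":0,"ty":0,"tz":53,"roll":0}]'
python3 -m jog '[{"jaw":0,"tx":0,"ty":0,"tz":0,"roll":0},{"jaw":0,"tx":0,"ty":0,"tz":0,"roll":0},{"jaw":0,"tx":0,"ty":0,"tz":0,"roll":0},{"jaw":0,"tx":0,"ty":0,"tz":0,"roll":0},{"jaw":0,"tx":0,"ty":0,"tz":0,"roll":0},{"jaw":0,"tx":0,"ty":0,"tz":0,"roll":0},{"jaw":0,"tx":0,"ty":0,"tz":0,"roll":0},{"jaw":0,"tx":0,"ty":0,"tz":0,"roll":0}]'
python3 - <<'E'
from h import *
s=vision.camera("scene")
p=bot.get_obs()['eef_pos'];print(p)
for z in(.1557,.1197):print(z,proj(s,p-[0,0,z]))
print("port px", proj(s,[.5733,-.2425,.132]))
h=cv2.cvtColor(s["pixels"],cv2.COLOR_RGB2HSV);P=s["pixels"]
m=cv2.inRange(h,(4,150,40),(17,255,255));b=cv2.inRange(h,(95,70,30),(130,255,255))
y=cv2.inRange(h,(22,150,60),(34,255,255))
for r in range(196,222):print(r,''.join('O' if m[r,c] else 'B' if b[r,c] else 'Y' if y[r,c] else '.' for c in range(175,222)),P[r,192:201,2])
k=blob(s,(5,190,60),(16,255,255),(170,175,230,265));e=cv2.fitEllipse(cv2.convexHull(k));print("lid",np.round(e[0],2))
E
```

```text
time_s: 17.75
eef_pos: [0.5715, -0.2447, 0.3395]
orientation: [[-0.72, 0.694, -0.001], [0.694, 0.72, 0.0], [0.001, -0.0, -1.0]]
wrist_force: [-0.2, -0.4, -1.4]
finger_gap: 0.0198
gripper_force: 30.0
time_s: 18.55
eef_pos: [0.5717, -0.2448, 0.2877]
orientation: [[-0.72, 0.694, 0.0], [0.694, 0.72, -0.0], [-0.0, 0.0, -1.0]]
wrist_force: [-0.0, 0.4, -1.0]
finger_gap: 0.0198
gripper_force: 30.0
time_s: 19.35
eef_pos: [0.5716, -0.2447, 0.2877]
orientation: [[-0.72, 0.694, 0.0], [0.694, 0.72, -0.0], [-0.0, -0.0, -1.0]]
wrist_force: [-0.0, 0.5, -0.3]
finger_gap: 0.0197
gripper_force: 30.0
[ 0.57160115 -0.2447203   0.28768581]
0.1557 [196.16094007 211.37632028]
0.1197 [194.89170146 200.56341089]
port px [196.63227521 211.78281119]
196 ................YYYYYYYYYY..................... [30 35 31 32 33 35 39 38 46]
197 ................YYYYYYYYY...................... [31 32 33 30 25 29 32 33 40]
198 .................YYYYYYYY...................... [35 28 24 24 26 27 35 40 65]
199 ..................YYYYY........................ [53 32 30 31 35 35 48 55 90]
200 ........................................
[... 1174 characters left out ...]
... [29 29 34 40 65 84 82 50 32]
214 .......OOOOOOOOOOOOOOOOOOOOOOOOOOOOOOOOOO...... [26 28 32 33 40 47 46 39 35]
215 ......OOOOOOOOOOOOOOOOOOOOOOOOOOOOOOOOOOO...... [25 25 28 31 30 31 33 34 33]
216 ......OOOOOOOOOOOOOOOOOOOOOOOOOOOOOOOOOOO...... [25 27 27 32 30 31 34 33 33]
217 .....OOOOOOOOOOOOOOOOOOOOOOOOOOOOOOOOOOOO...... [24 28 30 29 32 32 31 32 31]
218 .....OOOOOOOOOOOOOOOOOOOOOOOOOOOOOOOOOOOO...... [25 27 28 30 30 32 31 31 32]
219 .....OOOOOOOOOOOOOOOOOOOOOOOOOOOOOOOOOOO....... [27 30 31 30 33 34 34 33 38]
220 .....OOOOOOOOOOOOOOOOOOOOOOOOOOOOOOOOOOO....... [38 39 40 38 38 40 40 40 40]
221 .....OOOOOOOOOOOOOOOOOOOOOOOOOOOOOOOOOO........ [43 43 41 40 42 41 44 43 43]
lid [197.34 217.68]
```

The band is at scene (197.2,211.3) and the port rim centre at about (196.6,211.8). That is within about 1.5 mm in both height and centring. The lid hasn't moved and there's no contact force, so I'm handing in.

```bash
python3 -c "
from plant import bot
print(bot.sign_off())"
```

```text
the job is handed in; nothing more can be done
None
```

I handed the job in at about 19 s: the stick stands white end down in the jar, and the gripper is holding the thermometer still in the port, its band within about 1.5 mm of the rim and of centre by camera measurement, with no contact force felt and the lid unmoved.

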